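# Refit a strap-feed spindle: spacer, washer, quarter-turn retainer

### The job

Refit the feed spindle: slide the wide spacer sleeve down the shaft onto the bearing, then the large washer on top of it, then pass the slotted retainer over the shaft's cross-bar, press it down gently against the spring until it just meets the shaft's shoulder (never harder than about 25 N), give it a quarter turn and let go, so that the spring holds it locked under the cross-bar with the bar resting across it in its groove. Leave the worn tube, the small washer and the nut where they are.

Things in the scene. Friction and masses are not known exactly. Their poses are not given: they have to be found in the camera images.
- stand: Spindle fixture, bolted down: green base plate 120 x 100 x 22 mm with a round boss 70 mm across, 30 mm high. Origin: centre of its underside, on the axis of the upright shaft, which is 24 mm across. The shaft, with its shoulder and cross-bar, is clamped up to 4.5 mm higher or lower than nominal each time, and this is not reported: feel for it.
- bar_nominal (a point): Nominal centre of the cross-bar on top of the shaft, 126 mm above the stand's underside. Steel bar along the stand's x, 22 mm long, 8 mm wide, 9 mm high, flat below, rounded on top. It sits on a neck 8 mm across; the shaft's shoulder (chamfered 2.5 mm) is 13.5 mm below this point. Bar and shoulder may really be 4.5 mm higher or lower, together.
- seat_top (a point): Top of the bearing at the shaft's foot, on the axis, 82 mm above the stand's underside; this height is always the same. Dark disc 50 mm across on a coil spring, which, with the parts on it, resists a push with about 5 N as soon as it sinks and 0.5 N more per mm; damped (about 1 N more per 10 mm/s).
- spacer_mid (a point): The spacer: plain steel sleeve, 39 mm outside, 28 mm bore, 22 mm tall, about 85 g, standing upright on the table; the point is its centre, half-way up (11 mm above its underside). It goes on the shaft first, on the bearing.
- washer_mid (a point): The washer: thick plain steel ring, 46 mm outside, 28 mm bore, 8 mm thick, about 60 g, lying flat; the point is its centre (4 mm above its underside). It goes on the spacer.
- retainer_mid (a point): Retainer: dark steel block, 66 mm (x) by 40 mm (y) by 18 mm tall, about 160 g, right way up; the point is its centre (9 mm up). Below, a 28 x 28 mm pocket 11 mm deep goes over the shaft's end; through the 7 mm top runs a slot 27 mm (along x) by 12 mm, which passes the cross-bar. A groove along y in its top, 14 mm wide, 3 mm deep, takes the bar after a quarter turn either way.
- retainer_top (a point): Centre of the retainer's top, 18 mm above its underside. Resting on the fitted washer, this is 4 to 13 mm (by the shaft's clamping) above the underside of the cross-bar. Pressed 2 mm lower than the bar's underside, the retainer meets the shaft's shoulder and goes rigid (push 8 to 12.5 N before that). It turns freely between; let go after the turn, it rises 3 mm into the groove.
- old_tube_mid (a point): A worn tube, not wanted: 24 mm outside, 12 mm bore (too narrow for the shaft), 30 mm tall; the point is half-way up. Leave it.
- small_washer: A small washer, not wanted: 26 mm outside, 12 mm bore, 5 mm thick; origin at its underside. Leave it.
- nut: A loose square nut, 24 x 24 x 12 mm, origin at its underside. Leave it.

How it is judged:
By the outcome, as a careful person would: the job done as asked, in the order asked, and still so for the second after the job is handed in, with the robot touching nothing.
It also fails if it takes over 72 s, if anything falls off the work surface, if the arm or the gripper's body presses on something with over 40 N, if the wrist force passes 120 N, or if a joint passes its speed limit or range.

### The arm

A 6-joint arm with a two-finger parallel gripper is mounted at the origin on the work surface. World frame = base frame: x ahead of the robot, y to its left, z up, the work surface at z = 0. Lengths are in m, angles in rad, forces in N, time in s.
With the tool pointing down it reaches from about 0.25 to 0.775 m from the base axis. Payload 8.9 kg.
Tool frame: the origin (TCP) lies on the front face of the gripper's body, between the roots of the fingers; the fingertips stand 73 mm ahead of it and the grasp point (between the pads) lies 54 mm ahead of it; z points along the fingers, y is the line along which they close (so a half turn about z gives the same grasp; the last joint's range is limited). The gripper opens to 85 mm and grips with 20 to 120 N. Pads are 22 mm wide; open, the fingers measure 114 mm over their backs; the gripper's body (76 mm by 85 mm) begins 54 mm behind the grasp point. The pads swing forward as they close: fully open they stand 13 mm farther back than shut.
Start: joints at [1.103, 0.291, -0.153, 1.127, 0, 1.431], TCP at [0.17, 0.497, 0.304] pointing down, gripper open.
Joint ranges: [-2.52, 2.52], [-0.91, 1.74], [-1.3, 1.37], [-1.96, 2.02], [-1.52, 1.47], [-3.14, 3.14]. Speed limits (rad/s): [2.22, 2.22, 2.79, 3.14, 3.14, 3.14].

### API

Orientations are given as a rotation vector (axis times angle).
In Python, from cell import get_state, camera, sign_off gives the robot as it stands.
- The arm moves only by the tool play_rows, never from a script. Its argument "motion" is a list of rows, each a list of 3 entries, a list of its own where there are three numbers: the shift along the tool's x, y, z in mm, then the turn about the tool's z in rad, then the finger opening in mm, from 0 to 85.4. A call has 1 to 5 rows; each row shifts and turns the commanded pose from where the row before left it, along the tool's axes as they then stand; what a row does not reach is not made up. A row lasts 1/8 s, in which the tool goes at most 62.5 mm and 10.7 degrees, less where a joint would pass 70% of its speed; a pose out of reach is approached as far as the arm can. A call is refused whole if a number of a shift passes 62.5 or a number of a turn 0.188, either way. A call with a gripper value outside its range is refused whole. The fingers move at their own pace and stop on an object; "squeeze" is the grip in N (left out, the last holds). Time passes only in rows, so rows that do not move let the fingers close. It gives the time, the measured TCP pose, the force, the opening and the grip force at its end, in the units of the state.
- get_state(): the state, without advancing time (a new reading comes with each control period).
- camera(name): name is "scene" or "top"; returns a dict with "image" (420x560x3 uint8, red, green, blue), "depth" (420x560 float32, m along the optical axis (not along the pixel's ray), 0 where there is no reading), "fx", "fy", "cx", "cy" (pixels), "R" (3x3) and "t" (3): a world point X has camera coordinates R X + t. Camera axes: x right, y down, z forward; pixel columns grow to the right and rows downward; lengths in m; the calibration is good to about 2 mm. A picture is of the moment at which its call begins.
- sign_off(): hands the job in; it is judged then, once.
The state is a dict: "time": time; "joints": joint angles; "qd": joint speeds; "joint_torque": joint torques, N m; "tool_pos": TCP position; "tool_rot": TCP orientation; "ft_force": force on the tool from outside, world axes, zero at the start; "ft_torque": the same for the moment, N m; "gripper_width": opening from 0.0 (shut) to 1.0 (fully open); "gripper_force": force on a finger pad.
Only numpy, scipy, OpenCV 4.12 (cv2) and the standard library are available. Lean on these libraries where they do the work, as an engineer would, in place of code of your own. Each camera call takes 0.05 s, during which the arm holds its last target. There are 200 camera calls.

## Working session

There is one attempt and no reset: what is moved stays moved. The work goes in short steps, Python scripts to look and compute and a tool call to move; the robot and the scene stay as the last step left them, time stands still between calls to the robot, and variables do not carry over. Pictures are saved under pics/ and viewed, at most 10 in all, crops included, and the job is handed in when it is done.

Besides the shell and the picture viewer there is one more tool, called as name([rows], argument=value, ...), one row to a line, values as JSON. play_rows: Moves the arm, as the interface text tells. Its arguments: {"type":"object","properties":{"motion":{"type":"array"},"squeeze":{"type":"number"}},"required":["motion"]}

```bash
mkdir -p pics; ls; python3 - <<'E'
from cell import get_state, camera
import cv2,numpy as np
s=get_state();print({k:np.round(v,3) for k,v in s.items()})
for n in("scene","top"):
    c=camera(n);cv2.imwrite(f"pics/{n}0.png",c["image"][:,:,::-1]);np.savez(f"{n}0.npz",**c)
    print(n,c["fx"],c["cx"],c["cy"],np.round(c["R"],3).tolist(),np.round(c["t"],3),'pos',np.round(-c["R"].T@c["t"],3))
E
```

```text
pics
{'time': np.float64(0.0), 'joints': array([ 1.103,  0.291, -0.154,  1.127,  0.   ,  1.431]), 'qd': array([ 0.   ,  0.001,  0.   , -0.001, -0.002, -0.   ]), 'joint_torque': array([-1.0000e-03, -5.3714e+01,  3.3137e+01,  1.6000e-02, -0.0000e+00,
        0.0000e+00]), 'tool_pos': array([0.169, 0.497, 0.303]), 'tool_rot': array([-5.140e-01, -3.099e+00,  2.000e-03]), 'ft_force': array([-0.355,  0.243,  0.844]), 'ft_torque': array([ 0.018, -0.004, -0.072]), 'gripper_force': np.float64(0.0), 'gripper_width': np.float64(0.999)}
scene 435.039829638494 281.0605315475363 205.35107187455935 [[0.465, 0.885, 0.02], [0.536, -0.263, -0.802], [-0.705, 0.384, -0.597]] [-0.252 -0.208  1.22 ] pos [ 1.088 -0.3    0.566]
top 454.35155797794664 280.8040632164399 212.05663147933492 [[-0.004, -1.0, 0.007], [-0.99, 0.003, -0.142], [0.142, -0.008, -0.99]] [-0.     0.545  0.922] pos [0.409 0.005 0.99 ]
```

View pics/scene0.png

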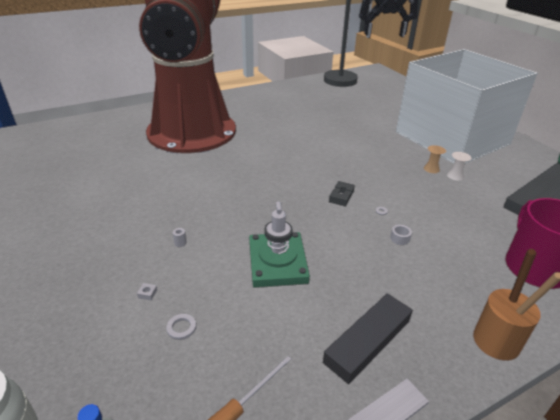

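View pics/top0.png

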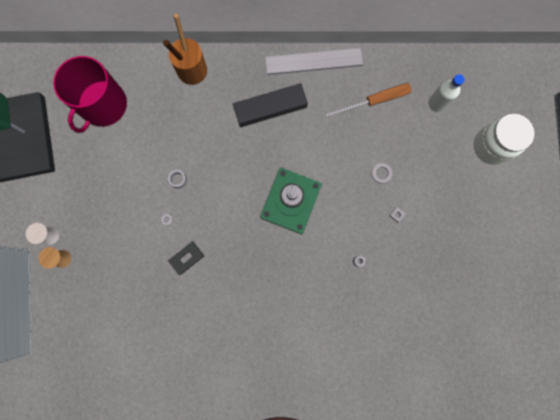

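The top view shows the stand at (291,200), spacer (177,178), washer (382,173) and retainer (186,258). In the scene view they are at (278,250), (401,234), (181,326) and (342,193).

```bash
cat > h.py <<'E'
import numpy as np,cv2
def ray(c,u,v):
    R,t=c["R"],c["t"];d=R.T@np.array([(u-c["cx"])/c["fx"],(v-c["cy"])/c["fy"],1.]);return -R.T@t,d
def onz(c,u,v,z):
    o,d=ray(c,u,v);return o+d*(z-o[2])/d[2]
def tri(c1,p1,c2,p2):
    (o1,d1),(o2,d2)=ray(c1,*p1),ray(c2,*p2)
    a,b=np.linalg.lstsq(np.c_[d1,-d2],o2-o1,rcond=None)[0]
    x,y=o1+a*d1,o2+b*d2;return (x+y)/2,np.linalg.norm(x-y)
def cloud(c):
    v,u=np.mgrid[:420,:560];D=c["depth"].astype(float)
    P=np.stack([(u-c["cx"])/c["fx"]*D,(v-c["cy"])/c["fy"]*D,D],-1)-c["t"]
    return P@c["R"],D>0
E
python3 - <<'E'
from h import *
T=dict(np.load("top0.npz"));S=dict(np.load("scene0.npz"))
def crop(c,u,v,w,h,k):return cv2.resize(np.ascontiguousarray(c["image"][v-h//2:v+h//2,u-w//2:u+w//2,::-1]),None,fx=k,fy=k,interpolation=cv2.INTER_CUBIC)
a=np.hstack([crop(T,177,178,50,50,5),crop(T,382,173,50,50,5),crop(T,186,258,50,50,5)])
b=np.hstack([crop(S,401,234,50,50,5),crop(S,181,326,50,50,5),crop(S,342,193,50,50,5)])
cv2.imwrite("pics/c1.png",np.vstack([a,b]))
cv2.imwrite("pics/c2.png",np.hstack([crop(T,291,200,70,100,5),crop(S,278,240,70,100,5)]))
for n,c,pts in(("T",T,[(177,178),(382,173),(186,258),(291,195)]),("S",S,[(401,234),(181,326),(342,193),(278,225)])):
    P,ok=cloud(c)
    for u,v in pts:
        w=P[v-20:v+20,u-20:u+20];m=ok[v-20:v+20,u-20:u+20]
        z=w[...,2];fl=np.median(z[m]);q=m&(z>0.004)
        pq=w[q];print(n,(u,v),"floor",round(fl,4),"n",q.sum(),np.round(pq.mean(0),3),"zmax",np.round(np.percentile(pq[:,2],[50,90,99]),4))
E
```

```text
T (177, 178) floor 0.001 n 234 [0.623 0.226 0.016] zmax [0.019  0.0239 0.0259]
T (382, 173) floor 0.0009 n 248 [ 0.636 -0.226  0.008] zmax [0.0079 0.0105 0.0127]
T (186, 258) floor 0.0022 n 599 [0.449 0.201 0.017] zmax [0.0178 0.0208 0.0229]
T (291, 195) floor 0.0278 n 1536 [ 0.58  -0.023  0.046] zmax [0.0286 0.0862 0.1352]
S (401, 234) floor 0.0006 n 321 [0.625 0.223 0.015] zmax [0.0163 0.0221 0.0234]
S (181, 326) floor 0.0006 n 395 [ 0.639 -0.226  0.007] zmax [0.0076 0.009  0.0099]
S (342, 193) floor 0.0007 n 419 [0.456 0.198 0.015] zmax [0.0171 0.0191 0.0203]
S (278, 225) floor 0.0262 n 940 [ 0.574 -0.024  0.076] zmax [0.0821 0.1159 0.1334]
```

View pics/c1.png

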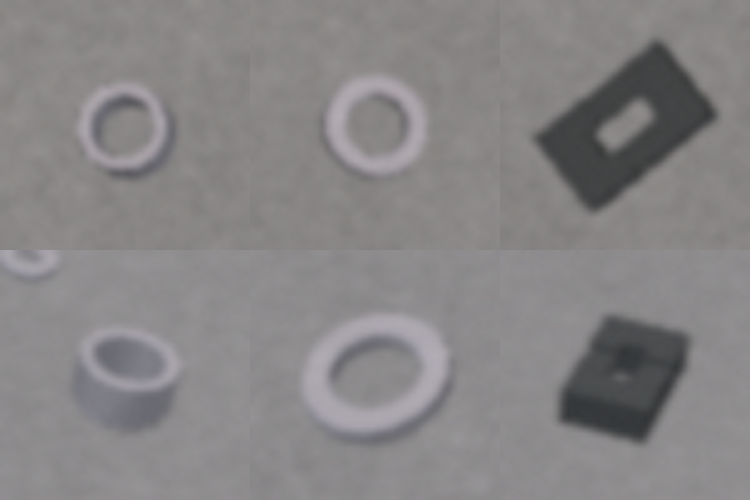

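View pics/c2.png

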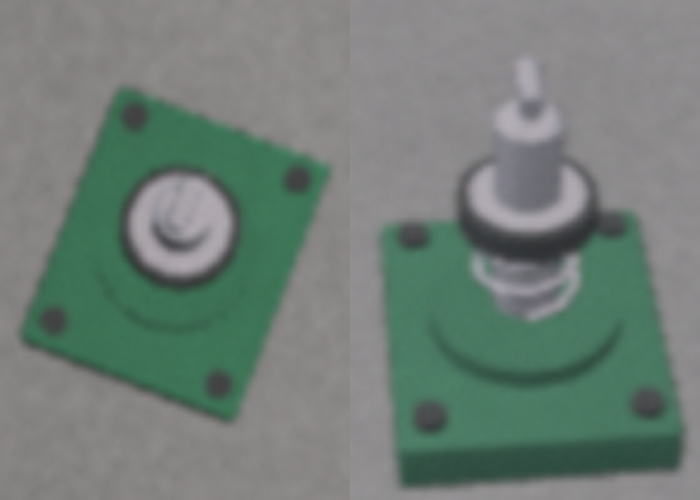

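```bash
cat >> h.py <<'E'
def ringpts(c,u,v,thr=None,r=20):
    g=cv2.resize(cv2.cvtColor(c["image"][v-r:v+r,u-r:u+r],cv2.COLOR_RGB2GRAY),None,fx=8,fy=8,interpolation=cv2.INTER_CUBIC)
    t,m=cv2.threshold(g,0 if thr is None else thr,255,cv2.THRESH_BINARY+(cv2.THRESH_OTSU if thr is None else 0))
    cs,h=cv2.findContours(m,cv2.RETR_CCOMP,cv2.CHAIN_APPROX_NONE)
    o=max((i for i in range(len(cs)) if h[0][i][3]<0),key=lambda i:cv2.contourArea(cs[i]))
    kids=[i for i in range(len(cs)) if h[0][i][3]==o]
    f=lambda q:(q.reshape(-1,2)+.5)/8-.5+[u-r,v-r]
    return t,f(cs[o]),(f(cs[max(kids,key=lambda i:cv2.contourArea(cs[i]))]) if kids else None)
def circ(c,p,z):
    X=np.array([onz(c,a,b,z)[:2] for a,b in p])
    s=np.linalg.lstsq(np.c_[2*X,np.ones(len(X))],(X**2).sum(1),rcond=None)[0]
    rr=np.sqrt(s[2]+s[0]**2+s[1]**2);return s[:2],rr,np.std(np.hypot(*(X-s[:2]).T)-rr)
def ell(p):return cv2.fitEllipse(p.astype(np.float32))[0]
def rect(c,m,z):
    cs,_=cv2.findContours(m,cv2.RETR_EXTERNAL,cv2.CHAIN_APPROX_NONE);q=max(cs,key=cv2.contourArea).reshape(-1,2)
    X=np.array([onz(c,a,b,z)[:2] for a,b in q]);return cv2.minAreaRect((X*1000).astype(np.float32)),q
E
python3 - <<'E'
from h import *
T=dict(np.load("top0.npz"));S=dict(np.load("scene0.npz"))
for n,pt,ps,z in(("spacer",(177,178),(401,234),.022),("washer",(382,173),(181,326),.008)):
    r={}
    for k,c,p in(("T",T,pt),("S",S,ps)):
        t,o,i=ringpts(c,*p);r[k]=(o,i)
        for nm,q in(("out",o),("in",i)):
            if q is not None:
                x,rr,sd=circ(c,q,z);print(n,k,nm,"thr",t,np.round(x*1000,1),"r",round(rr*1000,1),"sd",round(sd*1000,2))
    for j in(0,1):
        if r["T"][j] is not None and r["S"][j] is not None:
            x,e=tri(T,ell(r["T"][j]),S,ell(r["S"][j]));print("  tri",j,np.round(x*1000,1),"gap",round(e*1000,2))
for k,c,p in(("T",T,(186,258)),("S",S,(342,193))):
    hsv=cv2.cvtColor(c["image"],cv2.COLOR_RGB2GRAY);m=np.zeros_like(hsv);u,v=p
    m[v-22:v+22,u-22:u+22]=(hsv[v-22:v+22,u-22:u+22]<95)*255
    print("ret",k,[np.round(a,1) for a in rect(c,m,.018)[0]])
    I=c["image"].astype(int);g=((I[...,1]>I[...,0]+25)&(I[...,1]>I[...,2]+8)).astype(np.uint8)*255
    m=np.zeros_like(g);u,v=(291,200) if k=="T" else (278,250);m[v-55:v+55,u-55:u+55]=g[v-55:v+55,u-55:u+55]
    rc,q=rect(c,m,.022);print("stand",k,[np.round(a,1) for a in rc])
    # dark bearing disc
    gr=hsv;m=np.zeros_like(gr);u,v=(291,195) if k=="T" else (278,233)
    P=c["image"][v-14:v+14,u-17:u+17].astype(int);d=(P.max(2)<75)&(P.max(2)-P.min(2)<22)
    m[v-14:v+14,u-17:u+17]=d*255
    cs,_=cv2.findContours(m,cv2.RETR_EXTERNAL,cv2.CHAIN_APPROX_NONE);q=max(cs,key=cv2.contourArea).reshape(-1,2)
    print("bearing",k,len(q),ell(q),[np.round(a*1000,1) for a in circ(c,q,.082)])
E
```

```text
spacer T out thr 123.0 [623.9 223.9] r 50.5 sd 5.56
spacer T in thr 123.0 [617.6 219.6] r 17.3 sd 2.73
spacer S out thr 131.0 [626.6 219. ] r 59.7 sd 11.43
spacer S in thr 131.0 [640.5 205.8] r 18.4 sd 5.39
  tri 0 [624.  224.   15.4] gap 3.23
  tri 1 [ 6.226e+02  2.244e+02 -1.000e-01] gap 2.75
washer T out thr 148.0 [ 637.7 -226.9] r 22.1 sd 0.36
washer T in thr 148.0 [ 637.3 -227.3] r 14.6 sd 0.34
washer S out thr 151.0 [ 635.9 -226.9] r 22.3 sd 0.27
washer S in thr 151.0 [ 635.9 -227. ] r 14.4 sd 0.23
  tri 0 [ 637.3 -227.     8.9] gap 0.74
  tri 1 [ 637.  -227.2    9. ] gap 0.22
ret T [array([449.8, 200. ]), array([41.1, 66.7]), np.float64(38.8)]
stand T [array([573.6, -24.2]), array([ 98.4, 119.6]), np.float64(68.6)]
bearing T 43 (291.5621032714844, 195.47494506835938) [array([572.8, -23.9]), np.float64(22.8), np.float64(0.7)]
ret S [array([459.5, 193.6]), array([42.5, 85.6]), np.float64(39.7)]
stand S [array([581.4, -28.2]), array([ 98.2, 132.3]), np.float64(68.4)]
bearing S 61 (278.944091796875, 234.01458740234375) [array([585.4, -28.6]), np.float64(20.0), np.float64(3.9)]
```

```bash
python3 - <<'E'
from h import *
T=dict(np.load("top0.npz"));S=dict(np.load("scene0.npz"))
r={}
for k,c,p in(("T",T,(177,178)),("S",S,(401,234))):
  for thr in(145,155,165):
    t,o,i=ringpts(c,*p,thr=thr,r=14);r[k,thr]=(o,i)
    for nm,q in(("out",o),("in",i)):
        if q is not None:
            x,rr,sd=circ(c,q,.022);print("spacer",k,nm,thr,np.round(x*1000,1),"r",round(rr*1000,1),"sd",round(sd*1000,2))
for j in(0,1):
  if r["T",155][j] is not None and r["S",155][j] is not None: print(tri(T,ell(r["T",155][j]),S,ell(r["S",155][j])))
for thr in(110,130,150):
    t,o,i=ringpts(T,292,195,thr=thr,r=13);x,rr,sd=circ(T,o,.082);print("seat T",thr,np.round(x*1000,1),round(rr*1000,1),round(sd*1000,2))
    t,o,i=ringpts(S,279,231,thr=thr,r=14)
    q=o[(o[:,1]>230)];x,rr,sd=circ(S,q,.082);print("seat S",thr,len(q),np.round(x*1000,1),round(rr*1000,1),round(sd*1000,2))
# bar top by depth
for n,c,(u,v) in(("T",T,(291,193)),("S",S,(278,210))):
    P,ok=cloud(c);w=P[v-22:v+22,u-18:u+18];m=ok[v-22:v+22,u-18:u+18]
    for lo,hi in((.1,.119),(.122,.14)):
        q=w[m&(w[...,2]>lo)&(w[...,2]<hi)];print(n,lo,len(q),np.round(q.mean(0)*1000,1),np.round(np.percentile(q[:,2],[10,50,90])*1000,1) if len(q) else'')
def big(c,u,v,w,h,k=8):return cv2.resize(np.ascontiguousarray(c["image"][v-h//2:v+h//2,u-w//2:u+w//2,::-1]),None,fx=k,fy=k,interpolation=cv2.INTER_CUBIC)
cv2.imwrite("pics/c3.png",np.hstack([big(T,292,195,36,50,10),big(S,279,218,40,50,10)]))
E
```

```text
spacer T out 145 [623.8 225.5] r 18.9 sd 0.43
spacer T in 145 [623.4 225.2] r 14.3 sd 0.48
spacer T out 155 [623.6 225.3] r 17.8 sd 0.39
spacer T in 155 [623.2 225. ] r 15.3 sd 0.43
spacer T out 165 [637.1 234. ] r 1.3 sd 0.48
spacer S out 145 [621.6 226.2] r 20.6 sd 1.24
spacer S in 145 [622.2 223.8] r 14.0 sd 0.31
spacer S out 155 [622.1 224.6] r 17.0 sd 1.46
spacer S out 165 [632.6 237.6] r 1.2 sd 0.44
(array([0.62304537, 0.22465679, 0.02255804]), np.float64(0.0013255331285106163))
seat T 110 [574.5 -24. ] 20.9 0.18
seat S 110 225 [578.2 -27. ] 16.3 3.99
seat T 130 [574.5 -24. ] 20.0 0.2
seat S 130 272 [581.  -28.1] 12.5 5.05
seat T 150 [574.1 -24. ] 18.7 0.95
seat S 150 285 [579.2 -27.1] 12.3 3.96
T 0.1 79 [570.6 -22.8 114.5] [109.  115.8 117.9]
T 0.122 50 [572.4 -23.4 133.9] [131.1 134.6 135.9]
S 0.1 164 [580.  -27.2 111.3] [102.4 112.6 117.2]
S 0.122 58 [577.4 -25.6 131.5] [127.3 132.3 134.3]
```

View pics/c3.png

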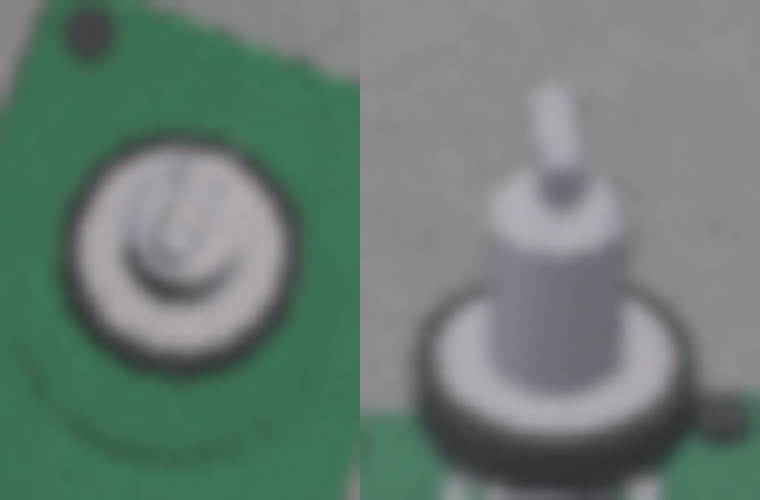

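Bar, shoulder and seat are clear. The seat's pale disc centres at (292,194.6) in the top view, which gives (574.5, -24.0) mm. The triangulated heights agree with the text. Next I move over the spacer.

```bash
cat >> h.py <<'E'
from scipy.spatial.transform import Rotation as Ro
def go(x,y,z,psi=None):
    from cell import get_state
    s=get_state();R=Ro.from_rotvec(s["tool_rot"]).as_matrix();p=s["tool_pos"]*1000
    h=np.degrees(np.arctan2(R[1,0],R[0,0]))
    print("t",round(float(s["time"]),2),"pos",np.round(p,1),"psi",round(h,2),"tilt",np.round(R[:2,2],4),"F",np.round(s["ft_force"],1),"w",round(float(s["gripper_width"])*85.4,1),"gf",round(float(s["gripper_force"]),1))
    print("shift",np.round(R.T@(np.array([x,y,z])-p),1),"turn",None if psi is None else round(np.radians((h-psi+180)%360-180),4))
E
python3 -c "
from h import *
go(623.5,225.2,150,158.5)
S=dict(np.load('scene0.npz'));print(onz(S,278.5,229.2,.082))"
```

```text
t 0.1 pos [169.4 496.6 303.4] psi 161.16 tilt [-0.0005 -0.001 ] F [-0.2 -0.2  1. ] w 85.3 gf 0.0
shift [-517.4 -110.1  153.5] turn 0.0465
[ 0.57614015 -0.02471813  0.082     ]
```

play_rows([
  [[-40,-9,0],0,60],
  [[-52,-11,5],0,60],
  [[-52,-11,10],0,60],
  [[-52,-11,15],0,60],
  [[-52,-11,20],0,60],
], squeeze=40)

```text
time: 0.72
tool_pos: [0.3886, 0.3657, 0.2536]
tool_rot: [0.514, 3.099, 0.001]
ft_force: [-0.1, -0.1, -0.6]
gripper_width: 0.701
gripper_force: 0.0
```

play_rows([
  [[-52,-11,20],0,60],
  [[-52,-11,20],0,60],
  [[-52,-11,20],0,60],
  [[-52,-11,20],0,60],
  [[-40,-9,15],0,60],
])

```text
time: 1.35
tool_pos: [0.606, 0.2348, 0.1574]
tool_rot: [-0.515, -3.098, 0.001]
ft_force: [-0.4, 0.9, 0.4]
gripper_width: 0.699
gripper_force: 0.0
```

play_rows([
  [[-21,-4,8],0,60],
  [[0,0,0],0.0465,60],
  [[0,0,0],0,60],
])

```text
time: 1.72
tool_pos: [0.6229, 0.2261, 0.1507]
tool_rot: [-0.585, -3.086, 0.0]
ft_force: [-0.7, 0.7, 1.1]
gripper_width: 0.697
gripper_force: 0.0
```

```bash
python3 -c "
from h import *
go(623.5,225.2,77,158.5)"
```

```text
t 1.73 pos [622.9 226.1 150.7] psi 158.53 tilt [-0.0007  0.0001] F [-0.7  0.7  1.1] w 59.5 gf 0.0
shift [-0.9 -0.6 73.7] turn 0.0005
```

play_rows([
  [[-0.9,-0.6,25],0,60],
  [[0,0,25],0,60],
  [[0,0,16],0,60],
  [[0,0,8],0,60],
  [[0,0,0],0,30],
])

```text
time: 2.35
tool_pos: [0.6238, 0.2251, 0.0769]
tool_rot: [-0.585, -3.086, 0.0]
ft_force: [-0.4, 0.1, -0.3]
gripper_width: 0.503
gripper_force: 0.7
```

play_rows([
  [[0,0,0],0,30],
  [[0,0,0],0,30],
  [[0,0,0],0,30],
  [[0,0,0],0,30],
])

```text
time: 2.85
tool_pos: [0.6243, 0.225, 0.0775]
tool_rot: [0.586, 3.086, 0.001]
ft_force: [-0.7, 0.2, 4.9]
gripper_width: 0.447
gripper_force: 40.5
```

play_rows([
  [[0,0,-15],0,30],
  [[0,0,-40],0,30],
  [[0,0,-50],0,30],
  [[0,0,-45],0,30],
  [[0,0,0],0,30],
])

```text
time: 3.48
tool_pos: [0.6258, 0.2254, 0.2319]
tool_rot: [0.585, 3.08, 0.005]
ft_force: [0.8, -0.0, -1.7]
gripper_width: 0.444
gripper_force: 40.4
```

```bash
python3 -c "
from h import *
go(574.5,-24,227,158.5)"
```

```text
t 3.48 pos [625.8 225.4 231.9] psi 158.5 tilt [0.0073 0.0017] F [ 0.8 -0.  -1.7] w 37.9 gf 40.4
shift [ -43.7 -250.9    4.1] turn -0.0
```

play_rows([
  [[-5,-30,0],0,30],
  [[-9,-52,0],0,30],
  [[-10,-55,0],0,30],
  [[-10,-55,0],0,30],
  [[-9,-45,4],0,30],
])

```text
time: 4.1
tool_pos: [0.576, -0.0132, 0.2226]
tool_rot: [-0.587, -3.086, 0.0]
ft_force: [-0.9, 0.5, -0.5]
gripper_width: 0.441
gripper_force: 40.4
```

play_rows([
  [[-0.7,-13.9,0],0,30],
  [[0,0,0],0,30],
  [[0,0,0],0,30],
])

```text
time: 4.47
tool_pos: [0.5728, -0.0233, 0.2228]
tool_rot: [-0.584, -3.087, -0.001]
ft_force: [0.8, -0.1, 0.1]
gripper_width: 0.445
gripper_force: 40.4
```

```bash
python3 - <<'E'
from h import *
go(574.5,-24,227,158.5)
from cell import camera
def big(c,u,v,w,h,k=8):return cv2.resize(np.ascontiguousarray(c["image"][v-h//2:v+h//2,u-w//2:u+w//2,::-1]),None,fx=k,fy=k,interpolation=cv2.INTER_CUBIC)
T=camera("top");S=camera("scene")
np.savez("t1.npz",**T);np.savez("s1.npz",**S)
cv2.imwrite("pics/d1.png",np.hstack([big(T,292,190,70,100,5),big(S,279,200,80,100,5)]))
E
```

```text
t 4.47 pos [572.8 -23.3 222.8] psi 158.56 tilt [-0.      0.0004] F [ 0.8 -0.1  0.1] w 38.0 gf 40.4
shift [-1.8  0.  -4.2] turn 0.0011
```

View pics/d1.png

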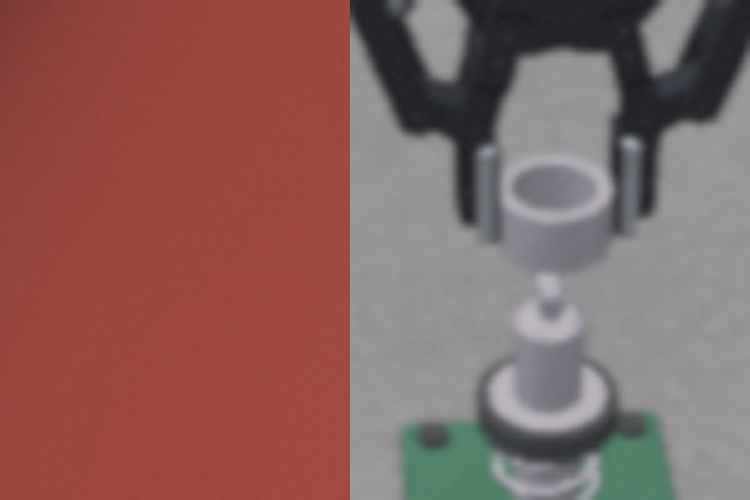

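The scene view shows the sleeve hanging cleanly above the bar, centred near crop x=555 against 549 for the shaft. I check this sideways offset numerically.

```bash
python3 - <<'E'
from h import *
S=dict(np.load("s1.npz"))
# crop origin u0=239,v0=150 scale5 ; subpixel edges from rows
I=cv2.cvtColor(S["image"],cv2.COLOR_RGB2GRAY).astype(float)
for v in range(188,202): print(v,I[v,262:298].astype(int))
print()
for v in range(215,230,2): print(v,I[v,262:298].astype(int))
for thr in(140,150):
    t,o,i=ringpts(S,280,188,thr=thr,r=13)
    for z in(.166,.168,.170):
        if i is not None:print(thr,z,[np.round(a*1000,1) for a in circ(S,i,z)])
E
```

```text
188 [ 45  57  86 109 111 101 107 142 160 146 121 112 112 115 116 117 117 118
 121 123 127 130 133 135 137 143 162 177 168 131  83  85 107 109  90  59]
189 [ 42  54  87 108 111 100 105 142 167 163 141 123 117 116 115 116 117 118
 121 125 128 130 135 137 142 154 169 176 159 115  74  86 107 108  89  56]
190 [ 41  55  87 108 110 100 100 136 168 174 163 146 131 123 118 119 118 119
 121 124 128 132 139 145 155 167 174 169 144 101  68  85 107 108  89  56]
191 [ 39  55  86 109 110  99  95 126 157 171 173 167 155 144 138 135 132 132
 132 134 139 145 155 162 169 173 163 145 120  90  67  86 107 109  90  55]
192 [ 39  52  87 108 111  99  93 114 139 153 163 169 171 169 166 162 161 158
 156 156 158 165 170 169 166 158 142 122 106  85  68  88 107 109  89  65]
193 [ 46  56  87 110 111  98  91 112 131 138 145 152 159 164 167 170 171 168
 166 165 164 162 158 150 141 131 121 112 103  83  66  87 107 109 102  99]
194 [ 75  74  93 111 110  98  91 110 130 136 137 140 140 140 145 150 155 152
 148 143 139 134 129 124 120 117 112 110 101  82  67  87 110 117 126 136]
195 [114 109 111 114 111  98  91 111 131 13
[... 1934 characters left out ...]
123 104 126 161 179 185 181 166 146 137 134 130 126 121 120 118
 116 116 114 114 124 152 176 181 178 159 126 105 123 142 148 150 149 150]
229 [148 135 112  96 119 156 178 184 183 173 156 141 135 129 124 121 119 118
 115 115 115 117 131 158 178 181 179 163 129  99 111 136 148 150 150 148]
140 0.166 [array([569.8, -22.5]), np.float64(12.7), np.float64(0.3)]
140 0.168 [array([572.4, -23.9]), np.float64(12.7), np.float64(0.3)]
140 0.17 [array([575. , -25.3]), np.float64(12.6), np.float64(0.3)]
150 0.166 [array([569.9, -22.3]), np.float64(13.7), np.float64(0.2)]
150 0.168 [array([572.5, -23.6]), np.float64(13.6), np.float64(0.2)]
150 0.17 [array([575.1, -25. ]), np.float64(13.6), np.float64(0.2)]
```

play_rows([
  [[-2.5,0.4,0],0,30],
  [[0,0,8],0,30],
  [[0,0,6],0,30],
  [[0,0,5],0,30],
  [[0,0,0],0,30],
])

```text
time: 5.2
tool_pos: [0.5747, -0.025, 0.2033]
tool_rot: [-0.586, -3.085, 0.0]
ft_force: [-0.0, -0.7, -0.0]
gripper_width: 0.446
gripper_force: 40.4
```

play_rows([
  [[0,0,4],0,30],
  [[0,0,4],0,30],
  [[0,0,4],0,30],
  [[0,0,4],0,30],
  [[0,0,0],0,30],
])

```text
time: 5.82
tool_pos: [0.5749, -0.025, 0.1875]
tool_rot: [-0.586, -3.086, -0.0]
ft_force: [-0.1, 0.2, -0.7]
gripper_width: 0.445
gripper_force: 40.4
```

```bash
python3 -c "
from h import *
go(575.2,-24.3,160,158.5)"
```

```text
t 5.83 pos [574.9 -25.  187.5] psi 158.5 tilt [-0.0007  0.0002] F [-0.1  0.2 -0.7] w 38.0 gf 40.4
shift [-0.1  0.8 27.5] turn -0.0001
```

play_rows([
  [[0,0.5,5],0,30],
  [[0,0,5],0,30],
  [[0,0,6],0,30],
  [[0,0,6],0,30],
  [[0,0,3],0,30],
])

```text
time: 6.45
tool_pos: [0.575, -0.0246, 0.1623]
tool_rot: [-0.586, -3.086, 0.0]
ft_force: [0.1, 0.0, -0.5]
gripper_width: 0.444
gripper_force: 40.4
```

play_rows([
  [[0,0,1.5],0,30],
  [[0,0,0],0,30],
  [[0,0,0],0,30],
])

```text
time: 6.82
tool_pos: [0.5754, -0.0246, 0.1616]
tool_rot: [0.586, 3.086, 0.0]
ft_force: [-0.6, 0.3, -1.1]
gripper_width: 0.447
gripper_force: 40.4
```

play_rows([
  [[0,0,1],0,30],
  [[0,0,1],0,30],
  [[0,0,0],0,30],
  [[0,0,0],0,30],
])

```text
time: 7.32
tool_pos: [0.5753, -0.0246, 0.1595]
tool_rot: [0.586, 3.086, -0.0]
ft_force: [0.5, 0.9, 1.2]
gripper_width: 0.445
gripper_force: 40.5
```

play_rows([
  [[0,0,0],0,46],
  [[0,0,0],0,54],
  [[0,0,0],0,60],
  [[0,0,0],0,60],
])

```text
time: 7.82
tool_pos: [0.5753, -0.0246, 0.1594]
tool_rot: [-0.586, -3.086, 0.0]
ft_force: [0.8, 0.7, -0.0]
gripper_width: 0.702
gripper_force: 0.0
```

play_rows([
  [[0,0,-10],0,60],
  [[0,0,-25],0,60],
  [[0,0,-40],0,60],
  [[0,0,-20],0,60],
  [[0,0,0],0,60],
])

```text
time: 8.45
tool_pos: [0.5762, -0.0247, 0.2565]
tool_rot: [0.585, 3.083, 0.0]
ft_force: [0.8, -1.5, -1.0]
gripper_width: 0.704
gripper_force: 0.0
```

```bash
python3 - <<'E'
from h import *
go(637.5,-227,150,158.5)
from cell import camera
S=camera("scene")
def big(c,u,v,w,h,k=8):return cv2.resize(np.ascontiguousarray(c["image"][v-h//2:v+h//2,u-w//2:u+w//2,::-1]),None,fx=k,fy=k,interpolation=cv2.INTER_CUBIC)
cv2.imwrite("pics/e1.png",big(S,279,210,80,100,5))
E
```

```text
t 8.45 pos [576.2 -24.7 256.5] psi 158.5 tilt [ 0.0037 -0.0006] F [ 0.8 -1.5 -1. ] w 60.1 gf 0.0
shift [-130.8 -165.8  106.9] turn -0.0
```

View pics/e1.png

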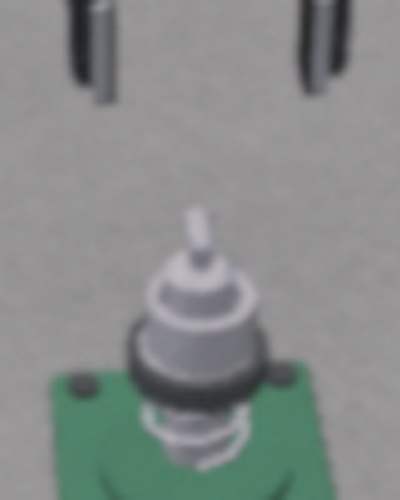

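The sleeve is seated on the bearing, around the shaft at crop (200,330). Next is the washer.

play_rows([
  [[-20,-26,5],0,60],
  [[-37,-47,25],0,60],
  [[-37,-47,30],0,60],
  [[-30,-37,30],0,60],
  [[-6.8,-8.8,17],0,60],
])

```text
time: 9.12
tool_pos: [0.6335, -0.2233, 0.1469]
tool_rot: [-0.59, -3.083, -0.001]
ft_force: [-0.9, 0.0, 0.2]
gripper_width: 0.704
gripper_force: 0.0
```

play_rows([
  [[0,0,20],0,60],
  [[0,0,20],0,60],
  [[0,0,15],0,60],
  [[0,0,10],0,60],
  [[0,0,0],0,60],
])

```text
time: 9.75
tool_pos: [0.6341, -0.2205, 0.0846]
tool_rot: [-0.585, -3.085, -0.001]
ft_force: [-0.4, -0.1, 0.3]
gripper_width: 0.704
gripper_force: 0.0
```

```bash
python3 -c "
from h import *
go(637.5,-227,73.5,158.5)"
```

```text
t 9.75 pos [ 634.1 -220.5   84.6] psi 158.51 tilt [-0.0011  0.0006] F [-0.4 -0.1  0.3] w 60.1 gf 0.0
shift [-5.6 -4.8 11.1] turn 0.0002
```

play_rows([
  [[-5.6,-4.8,0],0,58],
  [[0,0,5],0,58],
  [[0,0,4],0,58],
  [[0,0,2],0,58],
  [[0,0,0],0,58],
])

```text
time: 10.38
tool_pos: [0.6377, -0.2273, 0.0741]
tool_rot: [-0.586, -3.086, -0.0]
ft_force: [0.1, 0.5, 0.1]
gripper_width: 0.682
gripper_force: 0.0
```

play_rows([
  [[0,0,0],0,35],
  [[0,0,0],0,35],
  [[0,0,0],0,35],
  [[0,0,0],0,35],
])

```text
time: 10.88
tool_pos: [0.6379, -0.2275, 0.075]
tool_rot: [0.586, 3.086, -0.0]
ft_force: [-2.1, 0.7, 5.9]
gripper_width: 0.509
gripper_force: 39.9
```

```bash
python3 -c "
from h import *
go(637.5,-227,73.5,158.5)"
```

```text
t 10.88 pos [ 637.9 -227.5   75. ] psi 158.5 tilt [ 0.0003 -0.0002] F [-2.1  0.7  5.9] w 43.4 gf 39.9
shift [0.6 0.3 1.5] turn 0.0
```

play_rows([
  [[0,0,-10],0,35],
  [[0,0,-40],0,35],
  [[0,0,-55],0,35],
  [[0,0,-55],0,35],
  [[0,0,-10],0,35],
])

```text
time: 11.5
tool_pos: [0.6396, -0.2282, 0.2496]
tool_rot: [0.585, 3.079, -0.003]
ft_force: [0.1, -0.3, -0.3]
gripper_width: 0.507
gripper_force: 40.8
```

play_rows([
  [[18,22,0],0,35],
  [[36,46,0],0,35],
  [[38,50,0],0,35],
  [[30,38,0],0,35],
  [[8,10,0],0,35],
])

```text
time: 12.12
tool_pos: [0.5766, -0.023, 0.2441]
tool_rot: [-0.581, -3.086, -0.001]
ft_force: [-0.1, -0.2, -0.8]
gripper_width: 0.502
gripper_force: 40.8
```

play_rows([
  [[0,0,0],0,35],
  [[0,0,0],0,35],
])

```text
time: 12.38
tool_pos: [0.5783, -0.0269, 0.2441]
tool_rot: [0.588, 3.086, -0.001]
ft_force: [-0.0, -0.4, -1.1]
gripper_width: 0.5
gripper_force: 40.8
```

```bash
python3 - <<'E'
from h import *
go(574.9,-24.5,222,158.5)
from cell import camera
S=camera("scene");np.savez("s2.npz",**S)
def big(c,u,v,w,h,k=8):return cv2.resize(np.ascontiguousarray(c["image"][v-h//2:v+h//2,u-w//2:u+w//2,::-1]),None,fx=k,fy=k,interpolation=cv2.INTER_CUBIC)
cv2.imwrite("pics/f1.png",big(S,279,200,80,100,6))
E
```

```text
t 12.38 pos [578.3 -26.9 244.1] psi 158.43 tilt [ 0.0002 -0.0004] F [-0.  -0.4 -1.1] w 42.7 gf 40.8
shift [ 4.1  0.9 22.1] turn -0.0012
```

View pics/f1.png

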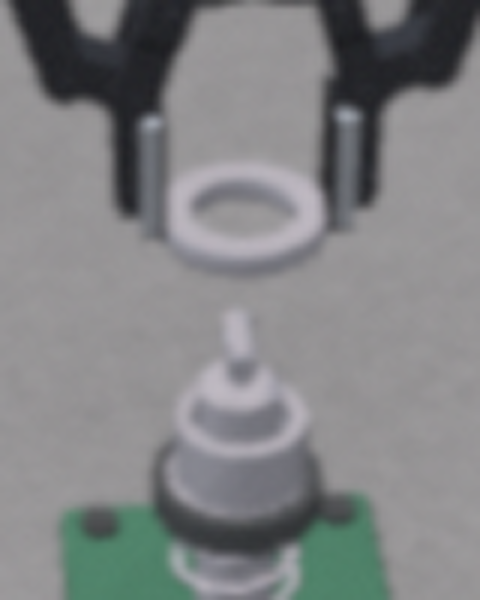

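The washer is held level, centred at crop x≈246; the shaft axis is at about 238.

```bash
python3 - <<'E'
from h import *
S=dict(np.load("s2.npz"))
a=np.array([.465,.885])/np.hypot(.465,.885)
for thr in(150,160):
    t,o,i=ringpts(S,280,184,thr=thr,r=15)
    if i is not None:
        x,r,sd=circ(S,i,.177);print("washer",thr,ell(i),np.round(x*1000,1),round(r*1000,1),round(sd*1000,2),"lat",round(x@a*1000,2))
for p,z in(((278.5,229.2),.082),((278.2,229.2),.082),((239+239/6,150+240/6*0+ (335)/6),.1295)):
    x=onz(S,*p,z)[:2];print("shaft",p,np.round(x*1000,1),"lat",round(x@a*1000,2))
E
```

```text
washer 150 (278.40771484375, 183.4733428955078) [574.9 -25.8] 11.4 2.89 lat 244.58
washer 160 (278.80560302734375, 184.0194091796875) [576.3 -26. ] 13.9 0.42 lat 245.04
shaft (278.5, 229.2) [576.1 -24.7] lat 246.1
shaft (278.2, 229.2) [575.9 -25.2] lat 245.58
shaft (278.8333333333333, 205.83333333333334) [572.3 -23. ] lat 245.85
```

play_rows([
  [[4.1,0.9,0],0,35],
  [[0,0,10],0,35],
  [[0,0,10],0,35],
  [[0,0,6],0,35],
  [[0,0,0],0,35],
])

```text
time: 13.05
tool_pos: [0.574, -0.0233, 0.2175]
tool_rot: [-0.586, -3.085, 0.0]
ft_force: [-0.1, 0.0, -0.4]
gripper_width: 0.501
gripper_force: 40.8
```

play_rows([
  [[0,0,5],0,35],
  [[0,0,5],0,35],
  [[0,0,5],0,35],
  [[0,0,5],0,35],
  [[0,0,0],0,35],
])

```text
time: 13.68
tool_pos: [0.5741, -0.0233, 0.1978]
tool_rot: [-0.586, -3.086, 0.0]
ft_force: [-0.7, 0.6, -1.8]
gripper_width: 0.502
gripper_force: 40.8
```

```bash
python3 -c "
from h import *
go(574.9,-24.5,180,158.5)"
```

```text
t 13.68 pos [574.1 -23.3 197.8] psi 158.5 tilt [-0.0008  0.0001] F [-0.7  0.6 -1.8] w 42.9 gf 40.8
shift [-1.2 -0.8 17.8] turn -0.0
```

play_rows([
  [[-1.2,-0.5,0],0,35],
  [[0,0,3],0,35],
  [[0,0,4],0,35],
  [[0,0,4],0,35],
  [[0,0,3],0,35],
])

```text
time: 14.3
tool_pos: [0.5752, -0.0242, 0.1839]
tool_rot: [-0.586, -3.086, -0.0]
ft_force: [1.1, 0.1, -0.7]
gripper_width: 0.502
gripper_force: 40.8
```

play_rows([
  [[0,0,2],0,35],
  [[0,0,0.5],0,35],
  [[0,0,0],0,35],
  [[0,0,0],0,35],
])

```text
time: 14.8
tool_pos: [0.5754, -0.0243, 0.1819]
tool_rot: [0.586, 3.086, -0.0]
ft_force: [0.1, 0.0, -0.6]
gripper_width: 0.501
gripper_force: 40.8
```

play_rows([
  [[0,0,1],0,35],
  [[0,0,1],0,35],
  [[0,0,0.7],0,35],
  [[0,0,0],0,35],
  [[0,0,0],0,35],
])

```text
time: 15.42
tool_pos: [0.5753, -0.0242, 0.1791]
tool_rot: [-0.586, -3.086, 0.0]
ft_force: [-1.0, 0.3, 0.0]
gripper_width: 0.498
gripper_force: 40.9
```

play_rows([
  [[0,0,0],0,50],
  [[0,0,0],0,60],
  [[0,0,0],0,66],
  [[0,0,0],0,66],
])

```text
time: 15.92
tool_pos: [0.5753, -0.0242, 0.1791]
tool_rot: [0.586, 3.086, 0.0]
ft_force: [-0.2, -0.0, 0.0]
gripper_width: 0.774
gripper_force: 0.0
```

play_rows([
  [[0,0,-10],0,66],
  [[0,0,-25],0,66],
  [[0,0,-30],0,66],
  [[0,0,-10],0,66],
  [[0,0,0],0,66],
])

```text
time: 16.55
tool_pos: [0.5756, -0.0243, 0.2546]
tool_rot: [0.586, 3.085, -0.0]
ft_force: [0.0, 0.2, 0.1]
gripper_width: 0.774
gripper_force: 0.0
```

```bash
python3 - <<'E'
from h import *
go(450.5,201,170,128.8)
from cell import camera
S=camera("scene")
def big(c,u,v,w,h,k=8):return cv2.resize(np.ascontiguousarray(c["image"][v-h//2:v+h//2,u-w//2:u+w//2,::-1]),None,fx=k,fy=k,interpolation=cv2.INTER_CUBIC)
a=big(S,279,210,80,100,5);b=big(S,342,193,50,100,5)
cv2.imwrite("pics/g1.png",np.hstack([a,b]))
E
```

```text
t 16.55 pos [575.6 -24.3 254.6] psi 158.5 tilt [ 0.0012 -0.0003] F [0.  0.2 0.1] w 66.1 gf 0.0
shift [199.1 163.7  84.4] turn 0.5183
```

View pics/g1.png

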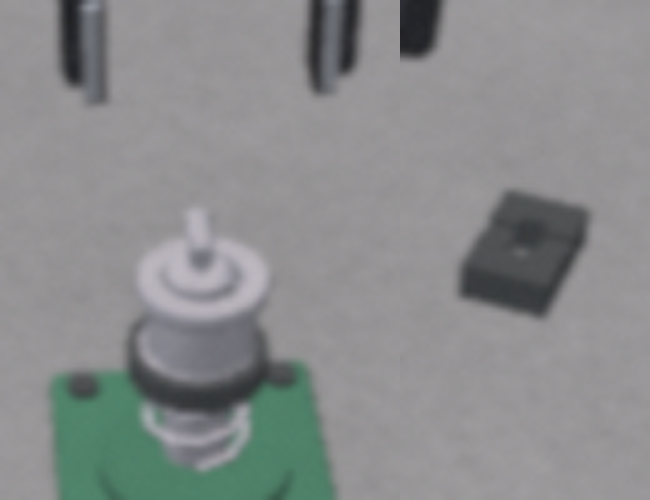

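The washer sits on the sleeve at crop (203,280). Now I refine the retainer's pose: far edges on the top plane, near edges on the table.

```bash
python3 - <<'E'
from h import *
T=dict(np.load("top0.npz"));S=dict(np.load("scene0.npz"))
for k,c,(u,v) in(("T",T,(186,258)),("S",S,(342,193))):
    r=24;g=cv2.resize(cv2.cvtColor(c["image"][v-r:v+r,u-r:u+r],cv2.COLOR_RGB2GRAY),None,fx=8,fy=8,interpolation=cv2.INTER_CUBIC)
    m=(g<103).astype(np.uint8)*255
    cs,_=cv2.findContours(m,cv2.RETR_EXTERNAL,cv2.CHAIN_APPROX_NONE);q=(max(cs,key=cv2.contourArea).reshape(-1,2)+.5)/8-.5+[u-r,v-r]
    cam=-c["R"].T@c["t"]
    P={z:np.array([onz(c,a,b,z)[:2]*1000 for a,b in q]) for z in(.018,0.)}
    ang=[]
    rc=cv2.minAreaRect(P[.018].astype(np.float32));print(k,[np.round(x,1) for x in rc])
    for yaw in(-50.5,-51.2,-52):
        th=np.radians(yaw);E=np.array([[np.cos(th),np.sin(th)],[-np.sin(th),np.cos(th)]])
        d=E@(np.array([450,200])-cam[:2]*1000);out=[]
        for ax,h in((0,33),(1,20)):
            s=np.sign(d[ax])
            far=np.max(s*(P[.018]@E[ax]))*s-s*h; near=np.min(s*(P[0.]@E[ax]))*s+s*h
            out.append((far,near))
        print(yaw,"far",np.round(E.T@[out[0][0],out[1][0]],1),"near",np.round(E.T@[out[0][1],out[1][1]],1))
E
```

```text
T [array([449.7, 200.1]), array([43.3, 68.9]), np.float64(38.9)]
-50.5 far [450.2 202.5] near [450.  200.6]
-51.2 far [450.2 202.3] near [450.3 200.8]
-52 far [450.6 202.4] near [450.2 200.6]
S [array([459.4, 193.8]), array([44.7, 89. ]), np.float64(39.1)]
-50.5 far [450.2 201.1] near [449.5 202. ]
-51.2 far [450.3 201.3] near [449.2 201.9]
-52 far [450.  201.3] near [449.4 202. ]
```

play_rows([
  [[25,20,0],0,60],
  [[48,40,10],0,60],
  [[50,42,20],0,60],
  [[46,38,20],0,60],
  [[25,20,15],0,60],
])

```text
time: 17.23
tool_pos: [0.4541, 0.1916, 0.1893]
tool_rot: [-0.583, -3.084, 0.001]
ft_force: [0.4, -0.5, 0.2]
gripper_width: 0.699
gripper_force: 0.0
```

play_rows([
  [[5,4,10],0.13,60],
  [[0,0,0],0.13,60],
  [[0,0,0],0.13,60],
  [[0,0,0],0.127,60],
  [[0,0,0],0,60],
])

```text
time: 17.85
tool_pos: [0.4528, 0.1952, 0.1801]
tool_rot: [-1.354, -2.833, 0.002]
ft_force: [0.5, 0.4, 0.2]
gripper_width: 0.704
gripper_force: 0.0
```

```bash
python3 -c "
from h import *
go(450,201.6,76.5,128.9)"
```

```text
t 17.85 pos [452.8 195.2 180.1] psi 128.93 tilt [-0.0018 -0.0005] F [0.5 0.4 0.2] w 60.1 gf 0.0
shift [  6.6   2.  103.6] turn 0.0004
```

play_rows([
  [[6.6,2,20],0,60],
  [[0,0,25],0,60],
  [[0,0,25],0,60],
  [[0,0,20],0,60],
  [[0,0,10],0,60],
])

```text
time: 18.48
tool_pos: [0.45, 0.2015, 0.0797]
tool_rot: [-1.351, -2.834, 0.002]
ft_force: [0.8, -0.1, 0.8]
gripper_width: 0.704
gripper_force: 0.0
```

play_rows([
  [[0,0,3.5],0,60],
  [[0,0,0],0,60],
  [[0,0,0],0,60],
])

```text
time: 18.85
tool_pos: [0.4513, 0.2019, 0.0781]
tool_rot: [1.355, 2.834, 0.001]
ft_force: [-0.0, 0.0, 0.5]
gripper_width: 0.704
gripper_force: 0.0
```

```bash
python3 -c "
from h import *
go(450,201.6,76.5,128.9)"
```

```text
t 18.85 pos [451.3 201.9  78.1] psi 128.9 tilt [0.001  0.0003] F [-0.   0.   0.5] w 60.1 gf 0.0
shift [ 0.6 -1.2  1.6] turn -0.0001
```

play_rows([
  [[0.6,-1.2,1.5],0,60],
  [[0,0,0],0,60],
  [[0,0,0],0,30],
  [[0,0,0],0,30],
  [[0,0,0],0,30],
], squeeze=60)

```text
time: 19.48
tool_pos: [0.4497, 0.2015, 0.0765]
tool_rot: [1.355, 2.834, 0.0]
ft_force: [-2.2, -1.0, 7.1]
gripper_width: 0.45
gripper_force: 60.9
```

play_rows([
  [[0,0,0],0,30],
  [[0,0,0],0,30],
])

```text
time: 19.73
tool_pos: [0.4497, 0.2015, 0.0765]
tool_rot: [1.355, 2.834, 0.0]
ft_force: [-1.8, -0.4, 6.8]
gripper_width: 0.453
gripper_force: 60.9
```

```bash
python3 -c "
from h import *
go(575,-24.4,250,158.5)"
```

```text
t 19.73 pos [449.7 201.5  76.5] psi 128.88 tilt [0.0004 0.0001] F [-1.8 -0.4  6.8] w 38.7 gf 60.9
shift [-254.6  -44.2 -173.5] turn -0.517
```

play_rows([
  [[0,0,-12],0,30],
  [[0,0,-35],0,30],
  [[0,0,-45],0,30],
  [[0,0,-45],0,30],
  [[0,0,-35],-0.1,30],
])

```text
time: 20.35
tool_pos: [0.4496, 0.2015, 0.2506]
tool_rot: [1.209, 2.898, 0.002]
ft_force: [0.4, -0.1, -1.2]
gripper_width: 0.449
gripper_force: 60.9
```

play_rows([
  [[0,0,0],-0.139,30],
  [[0,0,0],-0.139,30],
  [[0,0,0],-0.139,30],
  [[0,0,0],0,30],
  [[0,0,0],0,30],
])

```text
time: 20.98
tool_pos: [0.4495, 0.2015, 0.2483]
tool_rot: [0.591, 3.085, 0.0]
ft_force: [-0.8, 1.0, -1.6]
gripper_width: 0.451
gripper_force: 60.9
```

```bash
python3 -c "
from h import *
go(575,-24.4,240,158.5)"
```

```text
t 20.98 pos [449.5 201.5 248.3] psi 158.33 tilt [0.0001 0.    ] F [-0.8  1.  -1.6] w 38.5 gf 60.9
shift [-200.  -163.6    8.3] turn -0.003
```

play_rows([
  [[-20,-16,0],0,30],
  [[-40,-33,0],0,30],
  [[-50,-41,0],0,30],
  [[-45,-37,0],0,30],
  [[-30,-25,4],0,30],
])

```text
time: 21.6
tool_pos: [0.5661, -0.0083, 0.2443]
tool_rot: [0.592, 3.084, -0.0]
ft_force: [-0.3, 0.6, -1.3]
gripper_width: 0.45
gripper_force: 60.8
```

play_rows([
  [[-15,-11.6,4],-0.003,30],
  [[0,0,0],0,30],
  [[0,0,0],0,30],
])

```text
time: 21.98
tool_pos: [0.574, -0.021, 0.24]
tool_rot: [-0.581, -3.087, -0.001]
ft_force: [-0.2, 0.9, -1.8]
gripper_width: 0.446
gripper_force: 60.8
```

```bash
python3 - <<'E'
from h import *
go(575,-24.4,240,158.5)
from cell import camera
S=camera("scene");np.savez("s3.npz",**S)
def big(c,u,v,w,h,k=8):return cv2.resize(np.ascontiguousarray(c["image"][v-h//2:v+h//2,u-w//2:u+w//2,::-1]),None,fx=k,fy=k,interpolation=cv2.INTER_CUBIC)
cv2.imwrite("pics/i1.png",big(S,279,195,80,90,6))
E
```

```text
t 21.98 pos [574. -21. 240.] psi 158.69 tilt [-0.0008  0.0005] F [-0.2  0.9 -1.8] w 38.1 gf 60.8
shift [-2.1 -2.8  0. ] turn 0.0033
```

View pics/i1.png

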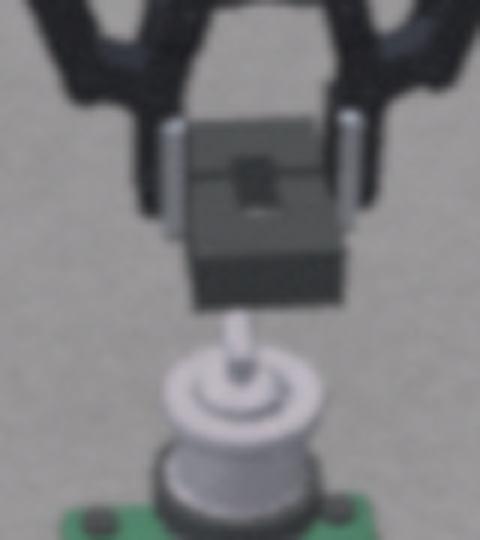

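The retainer hangs level above the bar, with its slot at crop (257,185) and the bar at (238,330). It needs a small shift along tool −y, as the state also says. I check the edges numerically.

```bash
python3 - <<'E'
from h import *
S=dict(np.load("s3.npz"));a=np.array([.465,.885])/np.hypot(.465,.885)
E=np.array([np.cos(np.radians(158.5)),np.sin(np.radians(158.5))]);ey=np.array([E[1],-E[0]])
f=lambda u,v,z:onz(S,239+u/6,150+v/6,z)[:2]*1000
sl=f(257,184,.1785);L,R=f(195,308,.1635),f(343,303,.1635)
print("slot",sl,sl@a,"endface bottom",L,R,"len",np.hypot(*(L-R)),"mid lat ey",(L+R)/2@ey,"yaw of end edge",np.degrees(np.arctan2(*(R-L)[::-1])))
for n,p in(("tcp",[574,-21]),("target",[575,-24.4]),("seatT",[574.5,-24.])):print(n,np.array(p)@a,np.array(p)@ey)
print("slot ey",sl@ey)
E
```

```text
slot [572.02122001 -18.31127634] 249.85310680166944 endface bottom [596.94912945 -49.41538139] [612.07641769 -13.52294132] len 38.94999492001103 mid lat ey 192.27521251175622 yaw of end edge 67.14644108404266
tcp 248.39331755728438 190.83293521212403
target 245.84861766856707 188.03601670770945
seatT 245.97015109485602 188.22493312154012
slot ey 192.6093456508598
```

play_rows([
  [[-2.1,-2.5,0],0.003,30],
  [[0,0,0],0,30],
  [[0,0,0],0,30],
])

```text
time: 22.4
tool_pos: [0.5756, -0.025, 0.2401]
tool_rot: [0.586, 3.086, 0.0]
ft_force: [-0.1, -0.0, -0.9]
gripper_width: 0.447
gripper_force: 60.8
```

```bash
python3 - <<'E'
from h import *
go(575,-24.4,220,158.5)
E
```

```text
t 22.4 pos [575.6 -25.  240.1] psi 158.51 tilt [0.0001 0.    ] F [-0.1 -0.  -0.9] w 38.2 gf 60.8
shift [ 0.8  0.3 20.1] turn 0.0002
```

```bash
python3 - <<'E'
from h import *
from cell import camera
S=camera("scene");np.savez("s4.npz",**S)
I=cv2.cvtColor(S["image"],cv2.COLOR_RGB2GRAY).astype(float)
ey=np.array([.3665,.930])
def cross(row,lo,hi,thr,rise):
    for u in range(lo,hi):
        a,b=row[u],row[u+1]
        if (a<thr<=b) if rise else (a>=thr>b): return u+(thr-a)/(b-a)
for v in range(186,204,2): 
    r=I[v];print(v,"dark",cross(r,258,285,105,False),cross(r,275,310,105,True))
for v in range(198,214): print(v,I[v,268:292].astype(int))
E
```

```text
186 dark 260.3243243243243 294.22222222222223
188 dark 266.26666666666665 294.27272727272725
190 dark 266.11764705882354 293.6818181818182
192 dark 267.46875 294.2413793103448
194 dark 267.7142857142857 294.5
196 dark 268.15384615384613 294.44117647058823
198 dark 268.3333333333333 294.1470588235294
200 dark 268.56410256410254 294.125
202 dark 269.1666666666667 277.7142857142857
198 [118  79  57  53  53  53  52  54  53  54  54  54  53  54  54  53  54  54
  55  54  53  55  54  54]
199 [124  84  60  55  53  53  53  52  55  53  53  54  52  54  54  54  54  55
  53  54  55  54  54  53]
200 [127  88  60  54  53  54  53  53  55  53  55  54  53  55  53  55  55  54
  55  56  56  56  57  57]
201 [129  96  67  57  58  58  59  59  61  62  65  63  63  61  61  65  69  68
  68  70  71  75  75  74]
202 [134 109  85  78  78  81  85  86  94 100 107 108  98  89  94  99 104 104
 103 103 108 111 113 112]
203 [143 132 117 115 115 119 123 127 137 150 158 157 141 128 133 138 139 139
 137 138 140 140 141 140]
204 [146 144 141 140 140 142 141 144 159 174 178 174 158 142 146 148 149 146
 146 145 146 146 146 14
[... 229 characters left out ...]
 155 158 160 160 165 172 179 178 168 157 158 161 159 154
 150 148 148 149 149 149]
208 [151 151 153 160 167 172 175 175 168 167 174 174 166 160 169 176 176 169
 161 156 151 149 150 150]
209 [155 158 162 172 177 180 182 179 168 158 159 157 153 158 172 181 181 180
 178 172 164 158 153 151]
210 [163 171 176 180 180 183 184 180 165 142 133 130 131 143 164 174 178 181
 182 182 178 173 162 153]
211 [174 180 182 182 183 184 185 181 163 134 121 117 122 139 162 169 167 172
 179 183 184 182 174 160]
212 [182 183 183 182 181 185 187 183 167 139 122 119 126 149 171 173 163 159
 170 181 186 186 181 171]
213 [184 185 180 174 174 184 186 185 174 155 138 134 145 166 179 177 164 151
 157 173 184 187 185 179]
```

```bash
python3 - <<'E'
from h import *
S=dict(np.load("s4.npz"));I=cv2.cvtColor(S["image"],cv2.COLOR_RGB2GRAY).astype(float)
ey=np.array([.3665,.930])
m=lambda u,v,z:onz(S,u,v,z)[:2]*1000
L,R=m(268.9,202.3,.1636),m(294.1,201.7,.1636);print("retainer mid",(L+R)/2,"ey",((L+R)/2)@ey,"width",np.hypot(*(L-R)))
for v,z in((210.5,.121),(211.5,.119)):print("neck ey",[round(m(u,v,z)@ey,2) for u in(278.4,278.9)])
# bar: near end face and top along its length
S0=dict(np.load("s3.npz"));g=cv2.cvtColor(S0["image"],cv2.COLOR_RGB2GRAY).astype(float)
for v in range(203,208):
    w=np.clip(I[v,273:284]-146,0,None);u=(w*np.arange(273,284)).sum()/w.sum();p=m(u,v,.1295);print("bar",v,round(u,2),"ey",round(p@ey,2))
# seat disc dark ring & shaft from first image
S1=dict(np.load("scene0.npz"));h=cv2.cvtColor(S1["image"],cv2.COLOR_RGB2GRAY)
for v in(215,217,219,221):print(v,h[v,266:292])
E
```

```text
retainer mid [605.56487698 -36.17839599] ey 188.2936191410789 width 39.571277412999486
neck ey [np.float64(187.6), np.float64(188.44)]
neck ey [np.float64(187.62), np.float64(188.46)]
bar 203 278.26 ey 188.24
bar 204 278.07 ey 187.62
bar 205 278.06 ey 187.33
bar 206 278.06 ey 187.03
bar 207 278.05 ey 186.72
215 [136 138 138 138 140 144 156 168 175 175 172 170 167 168 170 172 172 162
 152 138 132 135 138 140 139 140]
217 [136 137 137 136 136 132 132 139 150 158 160 161 164 165 162 158 148 133
 120 119 126 134 137 139 141 141]
219 [137 137 137 137 135 129 127 127 128 126 124 122 120 120 115 112 110 109
 108 114 128 135 138 139 139 139]
221 [137 134 131 124 117 116 121 126 127 123 121 116 114 112 110 109 109 108
 105 106 115 124 132 137 138 138]
```

play_rows([
  [[1.1,-0.2,0],0,30],
  [[0,0,12],0,30],
  [[0,0,12],0,30],
  [[0,0,8],0,30],
  [[0,0,0],0,30],
])

```text
time: 23.08
tool_pos: [0.5741, -0.025, 0.207]
tool_rot: [-0.586, -3.085, 0.0]
ft_force: [0.1, 0.2, -0.9]
gripper_width: 0.445
gripper_force: 60.8
```

play_rows([
  [[0,0,3],0,30],
  [[0,0,3],0,30],
  [[0,0,3],0,30],
  [[0,0,0],0,30],
])

```text
time: 23.58
tool_pos: [0.5745, -0.025, 0.1988]
tool_rot: [-0.586, -3.086, -0.0]
ft_force: [0.1, 0.2, -1.3]
gripper_width: 0.452
gripper_force: 60.8
```

```bash
python3 - <<'E'
from h import *
go(574.5,-24.2,190,158.5)
E
```

```text
t 23.57 pos [574.5 -25.  198.8] psi 158.5 tilt [-0.0004  0.0001] F [ 0.1  0.2 -1.3] w 38.6 gf 60.8
shift [0.3 0.7 8.8] turn -0.0
```

play_rows([
  [[0.2,0.4,2],0,30],
  [[0,0,2],0,30],
  [[0,0,0],0,30],
])

```text
time: 23.95
tool_pos: [0.5744, -0.0245, 0.1949]
tool_rot: [-0.586, -3.086, 0.0]
ft_force: [-0.4, 0.9, -2.2]
gripper_width: 0.453
gripper_force: 60.8
```

play_rows([
  [[0,0,2],0,30],
  [[0,0,2],0,30],
  [[0,0,0],0,30],
  [[0,0,0],0,30],
])

```text
time: 24.45
tool_pos: [0.5746, -0.0246, 0.1911]
tool_rot: [0.586, 3.086, 0.0]
ft_force: [0.5, -0.5, -1.3]
gripper_width: 0.449
gripper_force: 60.8
```

play_rows([
  [[0,0,1],0,30],
  [[0,0,1],0,30],
  [[0,0,1],0,30],
  [[0,0,0],0,30],
])

```text
time: 24.95
tool_pos: [0.5746, -0.0246, 0.1884]
tool_rot: [0.586, 3.086, -0.0]
ft_force: [-1.2, 0.1, 4.8]
gripper_width: 0.447
gripper_force: 61.5
```

play_rows([
  [[0,0,1],0,30],
  [[0,0,1],0,30],
  [[0,0,0],0,30],
  [[0,0,0],0,30],
])

```text
time: 25.45
tool_pos: [0.5746, -0.0246, 0.1865]
tool_rot: [0.586, 3.086, -0.0]
ft_force: [-2.1, 0.7, 4.8]
gripper_width: 0.448
gripper_force: 61.6
```

play_rows([
  [[0,0,1],0,30],
  [[0,0,1],0,30],
  [[0,0,0],0,30],
  [[0,0,0],0,30],
])

```text
time: 25.95
tool_pos: [0.5746, -0.0246, 0.1846]
tool_rot: [0.586, 3.086, -0.0]
ft_force: [-2.9, -0.9, 7.2]
gripper_width: 0.454
gripper_force: 61.7
```

play_rows([
  [[0,0,1],0,30],
  [[0,0,0],0,30],
  [[0,0,0],0,30],
])

```text
time: 26.32
tool_pos: [0.5747, -0.0246, 0.1836]
tool_rot: [0.586, 3.086, -0.0]
ft_force: [-2.5, 0.9, 6.9]
gripper_width: 0.451
gripper_force: 61.8
```

```bash
python3 - <<'E'
from h import *
go(574.5,-24.2,190,158.5)
E
```

```text
t 26.32 pos [574.7 -24.6 183.6] psi 158.5 tilt [ 0.0005 -0.0002] F [-2.5  0.9  6.9] w 38.5 gf 61.8
shift [ 0.3  0.3 -6.4] turn -0.0
```

play_rows([
  [[0.5,0,0.5],0,30],
  [[0,0,0.5],0,30],
  [[0,0,0],0,30],
])

```text
time: 26.7
tool_pos: [0.5745, -0.0245, 0.1828]
tool_rot: [0.586, 3.085, -0.0]
ft_force: [-1.3, -0.3, 6.9]
gripper_width: 0.45
gripper_force: 61.8
```

play_rows([
  [[0,0,0.5],0,30],
  [[0,0,0],0,30],
])

```text
time: 26.95
tool_pos: [0.5745, -0.0245, 0.1823]
tool_rot: [0.586, 3.085, -0.0]
ft_force: [-1.4, -1.1, 8.3]
gripper_width: 0.445
gripper_force: 61.8
```

play_rows([
  [[0,0,0.5],0,30],
  [[0,0,0],0,30],
])

```text
time: 27.2
tool_pos: [0.5745, -0.0245, 0.1819]
tool_rot: [0.586, 3.085, -0.0]
ft_force: [-1.5, -0.1, 8.8]
gripper_width: 0.449
gripper_force: 62.0
```

play_rows([
  [[0,0,0.5],0,30],
  [[0,0,0],0,30],
])

```text
time: 27.45
tool_pos: [0.5745, -0.0245, 0.1818]
tool_rot: [0.586, 3.085, -0.0]
ft_force: [-3.8, -0.7, 12.0]
gripper_width: 0.451
gripper_force: 62.5
```

play_rows([
  [[0,0,0.5],0,30],
  [[0,0,0],0,30],
])

```text
time: 27.7
tool_pos: [0.5745, -0.0245, 0.1818]
tool_rot: [0.586, 3.084, -0.0]
ft_force: [-5.9, 0.3, 17.3]
gripper_width: 0.451
gripper_force: 63.0
```

The retainer is rigid at TCP z = 181.8, so that is the shoulder, at about 18 N. I back off about 0.7 mm and start the turn.

play_rows([
  [[0,0,-0.7],0,30],
  [[0,0,-0.7],0,30],
  [[0,0,0],0,30],
])

```text
time: 28.08
tool_pos: [0.5745, -0.0245, 0.1823]
tool_rot: [0.586, 3.085, -0.0]
ft_force: [-0.8, -1.0, 7.5]
gripper_width: 0.45
gripper_force: 61.9
```

```bash
python3 - <<'E'
from h import *
go(574.5,-24.2,182.5,68.5)
E
```

```text
t 28.07 pos [574.5 -24.5 182.3] psi 158.49 tilt [ 0.0014 -0.0004] F [-0.8 -1.   7.5] w 38.4 gf 61.9
shift [ 0.1  0.3 -0.2] turn 1.5707
```

play_rows([
  [[0,0,-0.3],0.07,30],
  [[0,0,0],0.1,30],
  [[0,0,0],0.1,30],
  [[0,0,0],0.1,30],
  [[0,0,0],0,30],
])

```text
time: 28.7
tool_pos: [0.575, -0.0245, 0.1827]
tool_rot: [1.145, 2.923, 0.001]
ft_force: [-0.2, -0.0, 7.3]
gripper_width: 0.449
gripper_force: 61.8
```

```bash
python3 - <<'E'
from h import *
go(574.5,-24.4,182.7,68.5)
from cell import get_state
print(get_state()["ft_torque"])
E
```

```text
t 28.7 pos [575.  -24.5 182.7] psi 137.21 tilt [ 0.0024 -0.0004] F [-0.2 -0.   7.3] w 38.4 gf 61.8
shift [ 0.4 -0.2 -0. ] turn 1.1992
[-0.01323831  0.1654007  -0.05419484]
```

Turning freely. I continue.

play_rows([
  [[0,0,0],0.12,30],
  [[0,0,0],0.12,30],
  [[0,0,0],0.12,30],
  [[0,0,0],0.12,30],
  [[0,0,0],0.12,30],
])

```text
time: 29.32
tool_pos: [0.575, -0.0245, 0.1827]
tool_rot: [1.961, 2.452, 0.002]
ft_force: [-0.8, -0.0, 7.0]
gripper_width: 0.452
gripper_force: 61.8
```

```bash
python3 - <<'E'
from h import *
go(574.5,-24.4,182.7,68.5)
from cell import get_state
print(get_state()["ft_torque"])
E
```

```text
t 29.32 pos [575.  -24.5 182.7] psi 102.7 tilt [ 0.0024 -0.0005] F [-0.8 -0.   7. ] w 38.6 gf 61.8
shift [ 0.2 -0.5  0. ] turn 0.5969
[-0.00558398  0.09389787  0.06412457]
```

play_rows([
  [[0,0,0],0.12,30],
  [[0,0,0],0.12,30],
  [[0,0,0],0.12,30],
  [[0,0,0],0.12,30],
  [[0,0,0],0.117,30],
])

```text
time: 29.95
tool_pos: [0.575, -0.0245, 0.1827]
tool_rot: [2.595, 1.767, 0.003]
ft_force: [0.4, -0.4, 7.2]
gripper_width: 0.45
gripper_force: 61.8
```

play_rows([
  [[0,0,0],0,30],
  [[0,0,0],0,30],
])

```text
time: 30.2
tool_pos: [0.575, -0.0246, 0.1827]
tool_rot: [2.592, 1.772, 0.003]
ft_force: [0.5, -1.2, 6.5]
gripper_width: 0.449
gripper_force: 61.8
```

```bash
python3 - <<'E'
from h import *
go(574.5,-24.4,184.5,68.5)
from cell import get_state
print(get_state()["ft_torque"])
E
```

```text
t 30.2 pos [575.  -24.6 182.7] psi 68.7 tilt [ 0.0024 -0.0004] F [ 0.5 -1.2  6.5] w 38.3 gf 61.8
shift [-0.  -0.5 -1.8] turn 0.0035
[-0.02024051  0.05674258 -0.06972457]
```

play_rows([
  [[0,0,-0.8],0.003,30],
  [[0,0,-0.8],0,30],
  [[0,0,-0.8],0,30],
  [[0,0,-0.8],0,30],
  [[0,0,0],0,30],
])

```text
time: 30.82
tool_pos: [0.575, -0.0245, 0.1858]
tool_rot: [2.595, 1.768, 0.003]
ft_force: [0.6, -0.1, 5.4]
gripper_width: 0.452
gripper_force: 61.7
```

play_rows([
  [[0,0,-0.5],0,30],
  [[0,0,0],0,30],
  [[0,0,0],0,30],
])

```text
time: 31.2
tool_pos: [0.575, -0.0246, 0.1862]
tool_rot: [2.595, 1.768, 0.003]
ft_force: [0.0, -0.0, 6.2]
gripper_width: 0.449
gripper_force: 61.7
```

```bash
python3 - <<'E'
from h import *
go(574.5,-24.4,184.5,68.5)
E
```

```text
t 31.2 pos [575.  -24.6 186.2] psi 68.54 tilt [ 0.0023 -0.0004] F [ 0.  -0.   6.2] w 38.3 gf 61.7
shift [-0.  -0.5  1.7] turn 0.0008
```

play_rows([
  [[0,0,-0.4],0,30],
  [[0,0,0],0,30],
  [[0,0,0],0,30],
])

```text
time: 31.58
tool_pos: [0.575, -0.0246, 0.1867]
tool_rot: [2.595, 1.768, 0.003]
ft_force: [1.1, 0.3, 5.1]
gripper_width: 0.449
gripper_force: 61.6
```

play_rows([
  [[0,0,0],0,42],
  [[0,0,0],0,48],
  [[0,0,0],0,56],
  [[0,0,0],0,62],
  [[0,0,0],0,62],
])

```text
time: 32.2
tool_pos: [0.5741, -0.0244, 0.1858]
tool_rot: [-2.596, -1.769, 0.0]
ft_force: [-0.3, -0.3, 0.5]
gripper_width: 0.722
gripper_force: 0.0
```

play_rows([
  [[0,0,-10],0,62],
  [[0,0,-30],0,62],
  [[0,0,-45],0,62],
  [[0,0,-45],0,62],
  [[0,0,-10],0,62],
])

```text
time: 32.83
tool_pos: [0.5752, -0.0245, 0.3297]
tool_rot: [2.593, 1.767, 0.006]
ft_force: [0.1, -0.6, -0.8]
gripper_width: 0.727
gripper_force: 0.0
```

```bash
python3 - <<'E'
from h import *
from cell import camera
go(574.5,-24.4,184.5,68.5)
S=camera("scene");np.savez("s5.npz",**S);P,ok=cloud(S)
I=S["image"].astype(int);m=np.zeros((420,560),bool);m[185:235,250:310]=True
d=m&(I.max(2)<100)&(I.max(2)-I.min(2)<15)&ok&(P[...,2]>.108)
print("dark high",d.sum(),"z pct",np.round(np.percentile(P[d][:,2],[5,50,80,95])*1000,1))
X=(P[d][:,:2]*1000).astype(np.float32);print(cv2.minAreaRect(X))
g=cv2.cvtColor(S["image"],cv2.COLOR_RGB2GRAY)
for v in range(198,234):print(v,' '.join('%3d'%x for x in g[v,256:304]))
E
```

```text
t 32.83 pos [575.2 -24.5 329.7] psi 68.55 tilt [ 0.0055 -0.0009] F [ 0.1 -0.6 -0.8] w 62.1 gf 0.0
shift [ -0.3  -1.5 145.2] turn 0.0008
dark high 786 z pct [113.3 127.1 128.7 129.5]
((576.0496826171875, -25.558002471923828), (65.15835571289062, 41.890380859375), 69.41863250732422)
198 142 142 142 144 144 144 144 144 143 142 142 142 142 142 143 142 143 143 143 143 142 142 142 142 143 144 142 142 142 144 142 142 142 142 141 141 141 142 142 141 142 142 141 142 142 142 143 144
199 143 143 145 144 143 142 141 141 142 140 141 142 142 141 141 141 142 142 143 143 142 141 142 144 143 140 135 132 132 131 131 130 130 129 129 129 128 127 125 123 129 137 141 143 142 142 141 142
200 144 144 139 136 133 134 132 131 132 131 131 131 131 129 129 128 128 133 140 140 141 144 145 145 141 130 116 110 107 104 103 101 101  98  96  95  96  95  94  95 109 128 140 143 141 141 140 142
201 143 139 127 115 110 110 109 109 106 103 102 102 101  96  95  96  99 112 125 132 139 149 154 148 138 117  97  88  85  83  83  83  83  82  80  79  80  79  81  82  98 124 139 142 142 141 142 142
202 142 135 115  93  87  86  86  8
[... 5537 characters left out ...]
 119 117 116 113 112 110 111 111 110 108 109 107 104 106  98  90 105 129 140 143 143 142 141 141 142 141 142 142
231 145 147 146 144 143 143 141 130 108  90 103 132 141 136 131 131 130 128 124 120 119 118 115 113 112 111 111 110 109 108 110 106 105 101  93  83  95 118 129 132 132 135 136 140 142 144 144 142
232 141 142 142 142 142 141 140 129 104  82  87 107 121 129 135 132 127 126 124 121 119 116 115 113 112 111 110 110 109 110 109 108 106  96  83  74  79  95 104 104 105 111 117 125 135 142 143 142
233 134 135 137 135 135 136 135 124 100  77  75  87 108 130 143 140 130 126 122 120 119 116 115 114 112 111 110 110 109 111 109 105  99  86  74  65  66  78  83  83  86  89 100 110 122 137 143 144
```

```bash
python3 -c "
from cell import sign_off
print(sign_off())"
```

```text
the job is handed in; nothing more can be done
None
```

The job is handed in: the spacer, then the washer, then the retainer are on the shaft. The last camera measurement shows the retainer level and turned a quarter turn, with its top about 3 mm above the cross-bar's underside, so the bar lies in its groove. Peak press force was about 18 N and it took about 33 s.

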